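Clear the stuck glass offcut from the slotted rail

TASK

A glass offcut is lodged in the T-slot of the aluminium rail, too wide to come up between the lips. Take the scraper, put its blade down into the slot behind the offcut and push the offcut along and out of the open end, so that it lies flat in the catch pan; do not touch the glass with the gripper or lift it over the rail. Then lay the scraper flat back on the rubber mat, the same side up, without shifting the tape roll, glass cutter or pencil.

Things in the scene. Friction and masses are not known exactly. Their poses are not given: they have to be found in the camera images.
- rail: Fixed aluminium T-slot rail, 260 long, 70 wide, 24 high, with four low screwed feet (8 high, reaching to y = +-56). Origin: middle of its underside on the table; x along the slot, z up. Open end at x = -130, end plate at x = +130. Slot floor 10 above the table; channel 50 wide, 9 high; above it two lips, z 19 to 24, leave a gap 34 wide (y -17 to +17) open upwards along the whole length.
- rail_mouth (a point): Middle of the slot floor at the rail's open end (rail x = -130, z = 10), axes as the rail. From here the fixed steel catch pan reaches 120 mm on along -x: 116 wide, its floor 2 above the table, with a rim 12 high on its three outer sides and none towards the rail.
- offcut: Loose flat grey-blue glass piece, 6 thick, about 30 g, lying in the channel under the lips; it slides with friction. From above: a rectangle, 36 along the slot by 44 wide, with a triangular point on the side of the open end. Origin: underside, middle of the rectangle; x along the slot, point at x = -40, flat rear edge at x = +18, z up. Starts with its origin at x -40 to +30 of the rail.
- scraper: Loose yellow flat razor scraper, 35 g, lying flat on the mat, 107 long, 26 wide. Origin: underside, middle of the length. z is up, y along its length: blade at -y. Handle: y -38 to +54, 26 wide, 10 thick, with a small slider (10 x 15 x 4) on top near the middle. Blade: 22 wide, 2 thick (z 4 to 6), from y = -38 to -54. Can be gripped across its 26 mm width.
- scraper_edge (a point): Middle of the scraper's blade edge: at y = -54, z = 5 mm in the scraper's frame; same axes as the scraper.
- mat: Fixed black rubber mat, 90 (x) by 150 (y) by 3 thick. Origin: middle of its underside, on the table.
- tape_roll: Bystander: blue roll of tape lying flat, 77 across, 24 high. Origin: middle of its underside.
- glass_cutter: Bystander: pale slim glass cutter lying flat, 136 long along its y, 14 thick. Origin: middle of its underside.
- pencil: Bystander: red pencil lying flat, 168 long along its y, 7 thick. Origin: middle of its underside.
Things that resemble listed ones, but are neither listed nor needed, are in the scene too. Of the things that look like the scraper, take the one that is farthest to the robot's left at the start.

How it is judged:
On the way, in this order (a step that is already met when the one before it is completed fails the run):
1. the scraper's blade, down in the slot, has pushed the offcut at least 20 mm along it (distance of offcut from where it was at the start of the episode above 0.02 m and horizontal distance between scraper_edge and offcut below 0.035 m and height (world z) of scraper_edge below 0.022 m and y of scraper_edge in the frame of rail between -0.02 and 0.02 m and x of offcut in the frame of rail above -0.13 m), for 0.1 s.
2. the offcut lies flat in the catch pan (x of offcut in the frame of rail between -0.252 and -0.132 m and y of offcut in the frame of rail between -0.058 and 0.058 m and height (world z) of offcut below 0.006 m and angle between offcut's own z axis and vertical below 0.12 rad), for 0.2 s.
At the end, for the whole second after the job is handed in: The offcut lies flat (within 0.12 rad) and still in the catch pan, its origin inside the pan and clear of the rail; the scraper lies flat (within 0.12 rad), slider up and still on the mat, its middle at most 42 mm across and 60 mm along from the mat's middle (all of step 2 and x of scraper in the frame of mat between -0.042 and 0.042 m and y of scraper in the frame of mat between -0.06 and 0.06 m and height (world z) of scraper below 0.008 m and angle between scraper's own z axis and vertical below 0.12 rad and linear speed of each of offcut, scraper below 0.02 m/s); the robot touches nothing.
It fails at once if the offcut is touched by the gripper or arm (contact force between any of the fingers, the arm and offcut above 0.5 N).
It fails at once if the offcut is lifted over the rail (height (world z) of offcut above 0.035 m).
It fails at once if the tape roll is shifted by more than 30 mm (distance of tape_roll from where it was at the start of the episode above 0.03 m).
It fails at once if the glass cutter is shifted by more than 30 mm (distance of glass_cutter from where it was at the start of the episode above 0.03 m).
It fails at once if the pencil is shifted by more than 30 mm (distance of pencil from where it was at the start of the episode above 0.03 m).
It also fails if it takes over 56 s, if anything falls off the work surface, if the arm or the gripper's body presses on something with over 40 N, if the wrist force passes 120 N, or if a joint passes its speed limit or range.

ROBOT

A 6-joint arm with a two-finger parallel gripper is mounted at the origin on the work surface; the furniture and walls round the work are solid. World frame = base frame: x ahead of the robot, y to its left, z up, the work surface at z = 0. Lengths are in m, angles in rad, forces in N, time in s.
With the tool pointing down it reaches from about 0.325 to 0.9 m from the base axis. Payload 6.1 kg.
Tool frame: the origin (TCP) lies between the finger pads; the fingertips stand 14 mm ahead of it and the grasp point (between the pads) lies 5 mm behind it (nose_length is the distance from the TCP to the fingertips, in m); x points along the fingers, y is the direction in which the jaws open and shut, and the axes are right-handed (so a half turn about x gives the same grasp; the last joint's range is limited). The gripper opens to 87 mm and grips with 3 to 60 N. Pads are 19 mm wide; open, the fingers measure 117 mm over their backs; the gripper's body (75 mm by 190 mm) begins 51 mm behind the grasp point.
Start: joints at [-1.44, 0.22, 1.526, -0, 1.395, -0.126], TCP at [0.159, -0.604, 0.237] pointing down, gripper open.
Joint ranges: [-2.98, 2.98], [-0.91, 2.08], [0.09, 2.57], [-1.24, 4.39], [0.2, 2.65], [-2.68, 2.68]. Speed limits (rad/s): [2.57, 2.57, 3.01, 3.14, 3.14, 3.14].

INTERFACE

Orientations are given as a rotation vector (axis times angle).
In Python, from bench import observe, capture, finish_job, search_frame, regions_of, landmark_of, nose_length gives the robot as it stands.
- The arm moves only by the shell command python3 -m creep 'ROWS' [OPENING] [FORCE]. ROWS is JSON, a list of rows, each an object with "offset": the shift along the world's x, y, z in mm, a list of three; "spin": the turn about the world's z in degrees. In form: [{"offset": [tx, ty, tz], "spin": spin}, ...]. A call has 1 to 20 rows; each row is the pose to reach, as a shift and turn from the pose commanded when the call began; what a row does not reach only later rows make up. A row lasts 1/8 s, in which the tool goes at most 62.5 mm and 10.7 degrees, less where a joint would pass 70% of its speed; a pose out of reach is approached as far as the arm can. A call with a gripper value outside its range is refused whole. OPENING is the finger opening in mm, from 0 to 87, set as the call begins (- or left out, the last holds). The fingers move at their own pace and stop on an object; FORCE is the grip in N (left out, the last holds). Time passes only in rows, so rows that repeat a pose let the fingers close. It gives the time, the measured TCP pose, the force and the opening at its end, in the units of the state.
- observe(): the state, without advancing time (a new reading comes with each control period).
- capture(name): name is "scene" or "top" or "wrist"; returns a dict with "pixels" (420x560x3 uint8, red, green, blue), "camera_matrix" (3x3 intrinsics, pixels), "R" (3x3) and "t" (3): a world point X has camera coordinates R X + t; the wrist camera has in their place "hand_eye" (4x4, takes a point from camera to tool coordinates, whose origin is the TCP and whose axes are the tool frame's). Camera axes: x right, y down, z forward; pixel columns grow to the right and rows downward; lengths in m; the calibration is good to about 2 mm. A picture is of the moment at which its call begins: read the wrist's pose just before it. There is no depth.
- finish_job(): hands the job in, once; it reports no verdict.
Trained networks look in a picture, given as the dict that the camera call returned (one of the last four; its "shot" number tells which), for a name from the list of things; names that differ only in an ending like _2 or _b are one class to them, and where a whole thing is asked for, a point or a joint stands for the part that bears it (a point fixed in the world has none). Each returns a list of dicts, best first, with "confidence" (0 to 1); they miss things now and then, are a little off and sometimes report something else, mostly with a low value. They report only what shows in the picture. A call takes as long as a camera call. They do not tell look-alikes from the thing itself.
- search_frame(picture, query): "extent" ([centre column, centre row, width, height] in pixels, round what is visible of it).
- regions_of(picture, query): "mask" (420x560 bool, what is visible of it) and "extent" ([centre column, centre row, width, height] in pixels, round what is visible of it).
- landmark_of(picture, query): "xy" ([column, row] in pixels: a listed point, or the origin of a listed thing).
The state is a dict: "clock": time; "joint_pos": joint angles; "qd": joint speeds; "joint_efforts": joint torques, N m; "tcp_pos": TCP position; "orientation": TCP orientation; "force": force on the tool from outside, world axes, zero at the start; "moment": the same for the moment, N m; "opening": finger opening in m.
Only numpy, scipy, OpenCV 4.12 (cv2) and the standard library are available. Lean on these libraries where they do the work, as an engineer would, in place of code of your own. Each camera call takes 0.05 s, during which the arm holds its last target. There are 200 camera calls.

## Working session

There is one attempt and no reset: what is moved stays moved. The work goes in short steps, Python scripts to look and compute and a shell command to move; the robot and the scene stay as the last step left them, time stands still between calls to the robot, and variables do not carry over. Pictures are saved under pics/ and viewed, about 8 in all and at most 12, crops included, and the job is handed in when it is done.

```bash
mkdir -p pics
cat > h.py <<'E'
import numpy as np,cv2
from bench import *
def save(p,n): cv2.imwrite('pics/'+n,cv2.cvtColor(p['pixels'],cv2.COLOR_RGB2BGR))
def cam(p,st=None):
    K=np.array(p['camera_matrix'])
    if 'R' in p: return K,np.array(p['R']),np.array(p['t'])
    T=np.eye(4);T[:3,:3]=cv2.Rodrigues(np.array(st['orientation'],float))[0];T[:3,3]=st['tcp_pos']
    C=np.linalg.inv(T@np.array(p['hand_eye']));return K,C[:3,:3],C[:3,3]
def onz(c,uv,z):
    K,R,t=c;d=R.T@np.linalg.inv(K)@np.array([uv[0],uv[1],1.]);o=-R.T@t
    return o+d*(z-o[2])/d[2]
def proj(c,X):
    K,R,t=c;x=K@(R@np.array(X,float)+t);return x[:2]/x[2]
def tri(obs):
    A=[];b=[]
    for c,uv in obs:
        K,R,t=c;d=R.T@np.linalg.inv(K)@np.array([uv[0],uv[1],1.]);d/=np.linalg.norm(d);P=np.eye(3)-np.outer(d,d);A.append(P);b.append(P@(-R.T@t))
    return np.linalg.solve(sum(A),sum(b))
E
python3 - <<'E'
from h import *
np.set_printoptions(precision=4,suppress=True)
s=observe();print(s)
P={n:capture(n) for n in('scene','top')}
for n,p in P.items():
    save(p,n+'1.png');c=cam(p);print(n,'cam at',-c[1].T@c[2])
    for q in['rail','rail_mouth','offcut','scraper','scraper_edge','mat','tape_roll','glass_cutter','pencil']:
        print(q,[(np.round(r['xy'],1).tolist(),round(r['confidence'],2),onz(c,r['xy'],.005)[:2].round(3).tolist()) for r in landmark_of(p,q)[:4]])
E
```

```text
{'clock': 0.0, 'joint_pos': array([-1.4401,  0.2212,  1.5276, -0.    ,  1.3947, -0.1261]), 'qd': array([-0.0008,  0.001 , -0.0009, -0.0003, -0.0009,  0.0002]), 'joint_efforts': array([  0.0009, -49.4617, -38.737 ,   0.07  ,   0.0569,  -0.0001]), 'tcp_pos': array([ 0.1586, -0.6039,  0.2355]), 'orientation': array([ 2.0853,  0.2712, -2.0854]), 'force': array([ 0.4097, -0.0642, -0.2357]), 'moment': array([0.0304, 0.0159, 0.0085]), 'opening': 0.0868132557278538}
scene cam at [-0.1013  0.719   0.5022]
rail [([223.5, 240.9], 0.78, [0.589, 0.13])]
rail_mouth [([265.1, 251.4], 0.98, [0.482, 0.097]), ([344.1, 194.7], 0.65, [0.543, -0.317])]
offcut [([233.4, 244.0], 0.4, [0.56, 0.124]), ([330.6, 199.7], 0.33, [0.55, -0.257])]
scraper [([397.1, 208.6], 0.64, [0.377, -0.338]), ([364.9, 188.0], 0.62, [0.527, -0.411]), ([332.0, 197.2], 0.51, [0.558, -0.275])]
scraper_edge [([343.9, 195.4], 0.65, [0.541, -0.312]), ([389.8, 210.7], 0.57, [0.385, -0.31]), ([370.9, 181.9], 0.4, [0.542, -0.473])]
mat [([331.8, 197.8], 0.81, [0.556, -0.271])]
tape_roll [([330.3, 198.7], 0.73, [0.555, -0.262]), ([277.7, 
[... 159 characters left out ...]
.689, 0.375])]
top cam at [ 0.3416 -0.0528  1.3746]
rail [([225.4, 211.3], 0.75, [0.598, 0.125])]
rail_mouth [([227.5, 256.1], 0.85, [0.478, 0.115])]
offcut [([229.6, 223.7], 0.63, [0.565, 0.113])]
scraper [([432.8, 236.6], 0.88, [0.539, -0.427]), ([373.1, 234.7], 0.65, [0.542, -0.269]), ([403.1, 297.1], 0.56, [0.379, -0.345])]
scraper_edge [([381.8, 293.1], 0.89, [0.389, -0.29]), ([391.6, 237.1], 0.67, [0.536, -0.318]), ([453.9, 235.6], 0.61, [0.543, -0.483])]
mat [([368.8, 233.6], 0.6, [0.544, -0.258])]
tape_roll [([353.4, 165.7], 0.82, [0.73, -0.218])]
glass_cutter [([141.7, 262.4], 0.77, [0.457, 0.341]), ([225.6, 255.5], 0.32, [0.479, 0.12])]
pencil [([140.4, 173.1], 0.47, [0.7, 0.361])]
```

View pics/top1.png

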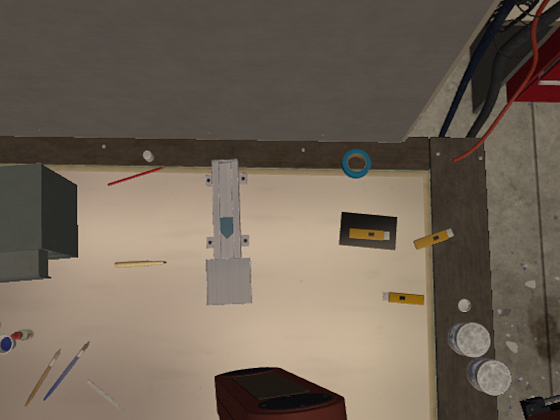

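View pics/scene1.png

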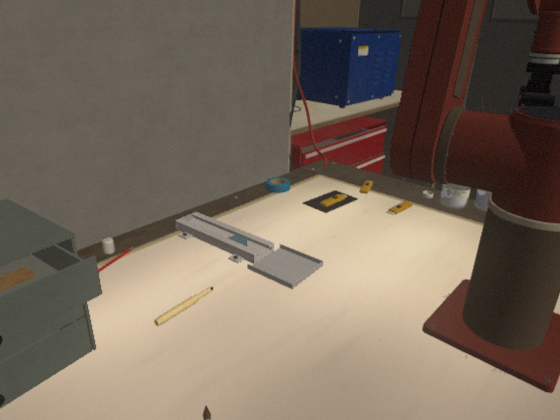

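The top view shows three scrapers. The leftmost lies on the mat at (370,234) with its blade towards world -y. The rail runs along x with its mouth towards the robot at (228,258), and the glass is at (227,226). I'll measure yaws and tool axes, then move over the scraper.

```bash
cat > meas.py <<'E'
from h import *
np.set_printoptions(precision=4,suppress=True)
def rect(c,m,z):
    cs=max(cv2.findContours(m.astype(np.uint8),cv2.RETR_EXTERNAL,cv2.CHAIN_APPROX_NONE)[0],key=cv2.contourArea).reshape(-1,2)
    w=np.array([onz(c,u,z)[:2] for u in cs],np.float32)
    (cx,cy),(a,b),th=cv2.minAreaRect(w*1000)
    if a<b: a,b,th=b,a,th+90
    return dict(c=(round(cx),round(cy)),L=round(a),W=round(b),longaxis_deg=round((th+90)%180-90,1))
E
python3 - <<'E'
from meas import *
s=observe();print(cv2.Rodrigues(s['orientation'])[0])
p=capture('top');c=cam(p)
for q,z in[('rail',.02),('scraper',.012),('mat',.003),('offcut',.016)]:
    for r in regions_of(p,q)[:3]: print(q,round(r['confidence'],2),rect(c,r['mask'],z))
w=capture('wrist');print(w['hand_eye'],w['camera_matrix'])
E
```

```text
[[-0.      0.254  -0.9672]
 [ 0.0001 -0.9672 -0.254 ]
 [-1.     -0.0001  0.    ]]
rail 0.69 {'c': (545, 120), 'L': 386, 'W': 113, 'longaxis_deg': 4.5}
scraper 0.87 {'c': (540, -256), 'L': 108, 'W': 32, 'longaxis_deg': 89.8}
scraper 0.72 {'c': (532, -425), 'L': 105, 'W': 27, 'longaxis_deg': -67.8}
scraper 0.56 {'c': (377, -344), 'L': 104, 'W': 26, 'longaxis_deg': -89.0}
mat 0.7 {'c': (552, -255), 'L': 150, 'W': 90, 'longaxis_deg': 85.5}
[[ 0.0002 -0.2506  0.9681 -0.1481]
 [ 1.     -0.     -0.0002  0.0006]
 [ 0.0001  0.9681  0.2506 -0.067 ]
 [ 0.      0.      0.      1.    ]] [[330.8883   0.     276.0907]
 [  0.     330.8883 207.7389]
 [  0.       0.       1.    ]]
```

```bash
python3 -m creep '[{"offset":[40,40,0],"spin":8},{"offset":[80,75,0],"spin":16},{"offset":[120,110,0],"spin":24},{"offset":[160,145,0],"spin":32},{"offset":[200,180,0],"spin":40},{"offset":[240,215,0],"spin":48},{"offset":[280,250,0],"spin":56},{"offset":[320,285,0],"spin":64},{"offset":[360,320,-20],"spin":72},{"offset":[381,348,-36],"spin":75},{"offset":[381,348,-36],"spin":75},{"offset":[381,348,-36],"spin":75}]' 87 8
python3 - <<'E'
from meas import *
s=observe();p=capture('wrist');save(p,'w1.png');c=cam(p,s)
print(s['joint_pos'],-c[1].T@c[2])
t=capture('top');ct=cam(t)
for q,z in[('scraper',.012),('mat',.003)]:
    for r in regions_of(p,q)[:3]: print(q,round(r['confidence'],2),rect(c,r['mask'],z),r['extent'])
for q in['scraper','scraper_edge','mat']:
    for r in landmark_of(p,q)[:2]: print(q,r['confidence'],r['xy'],onz(c,r['xy'],.005))
E
```

```text
clock: 2.8
tcp_pos: [0.5396, -0.2569, 0.2008]
orientation: [1.213, 1.206, -1.213]
force: [0.5, -0.9, -0.5]
opening: 0.0872
[-0.5759  0.1826  1.6384 -0.0005  1.3204 -0.5706] [ 0.539  -0.1895  0.3489]
scraper 0.73 {'c': (523, -396), 'L': 44, 'W': 27, 'longaxis_deg': -70.7} [264.8, 307.6, 32.1, 29.3]
scraper 0.72 {'c': (383, -314), 'L': 47, 'W': 30, 'longaxis_deg': 86.4} [131.2, 241.6, 34.7, 38.5]
scraper 0.59 {'c': (542, -259), 'L': 105, 'W': 26, 'longaxis_deg': 86.3} [280.4, 187.4, 29.0, 97.1]
mat 0.62 {'c': (552, -257), 'L': 149, 'W': 90, 'longaxis_deg': 85.5} [291.4, 185.2, 96.4, 145.9]
scraper 0.95 [270.2, 328.8] [ 0.5307 -0.427   0.005 ]
scraper 0.78 [132.7, 264.8] [ 0.3769 -0.3441  0.005 ]
scraper_edge 0.84 [274.0, 239.0] [ 0.536  -0.3142  0.005 ]
scraper_edge 0.7 [128.8, 220.7] [ 0.3786 -0.2923  0.005 ]
mat 0.64 [287.1, 188.4] [ 0.5502 -0.2576  0.005 ]
mat 0.58 [278.6, 189.5] [ 0.5412 -0.2587  0.005 ]
```

View pics/w1.png

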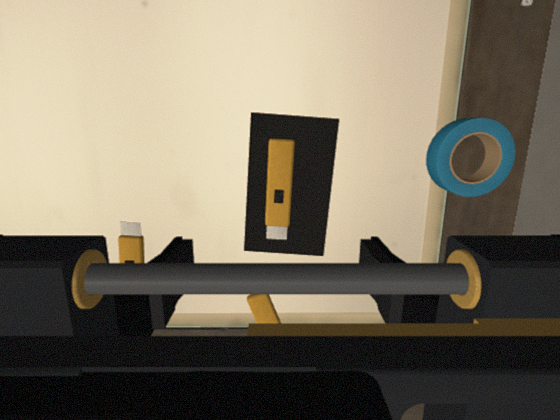

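The wrist view shows the scraper on the mat, with its tail at (280,140), slider at (279,197), blade at (277,233) and yaw about -3.7°. I'll go halfway down and take a second view for height.

```bash
cp h.py h_.py
python3 - <<'E'
from meas import *
import pickle
s=observe();p=capture('wrist');c=cam(p,s)
pickle.dump((c,{q:landmark_of(p,q)[:4] for q in['scraper','scraper_edge','mat']}),open('a.pkl','wb'))
E
python3 -m creep '[{"offset":[2,6,-50],"spin":-3.5},{"offset":[3,13,-90],"spin":-3.5},{"offset":[3,13,-90],"spin":-3.5},{"offset":[3,13,-90],"spin":-3.5}]'
python3 - <<'E'
from meas import *
import pickle
c0,L0=pickle.load(open('a.pkl','rb'))
s=observe();p=capture('wrist');c=cam(p,s)
for r in regions_of(p,'scraper')[:3]: print(round(r['confidence'],2),rect(c,r['mask'],.013),r['extent'])
for q in L0:
    for r in landmark_of(p,q)[:3]:
        for a in L0[q]:
            X=tri([(c0,a['xy']),(c,r['xy'])]);e=np.abs(proj(c,X)-r['xy']).max()
            if e<4 and abs(X[2])<.03: print(q,X,e)
E
```

```text
clock: 3.85
tcp_pos: [0.5436, -0.2442, 0.1122]
orientation: [1.258, 1.175, -1.257]
force: [-0.1, -0.5, 0.2]
opening: 0.0868
0.89 {'c': (542, -246), 'L': 83, 'W': 27, 'longaxis_deg': 87.0} [275.7, 210.9, 38.0, 103.4]
scraper [ 0.542  -0.256   0.0096] 2.0099525539069987
mat [ 0.5527 -0.2542  0.0071] 2.184841027264838
```

```bash
python3 -m creep '[{"offset":[-1,1,-40],"spin":0},{"offset":[-1,1,-75],"spin":0},{"offset":[-1,1,-92],"spin":0},{"offset":[-1,1,-92],"spin":0}]' && python3 -m creep '[{"offset":[0,0,0],"spin":0},{"offset":[0,0,0],"spin":0},{"offset":[0,0,0],"spin":0},{"offset":[0,0,0],"spin":0},{"offset":[0,0,0],"spin":0},{"offset":[0,0,0],"spin":0},{"offset":[0,0,0],"spin":0}]' 20 10
```

```text
clock: 4.6
tcp_pos: [0.5423, -0.2428, 0.019]
orientation: [1.258, 1.176, -1.257]
force: [-1.0, -0.2, 0.2]
opening: 0.0869
clock: 5.48
tcp_pos: [0.5418, -0.2425, 0.0185]
orientation: [1.258, 1.177, -1.258]
force: [0.3, -0.3, 0.3]
opening: 0.0258
```

```bash
python3 -m creep '[{"offset":[0,0,40],"spin":0},{"offset":[0,0,90],"spin":0},{"offset":[8,40,150],"spin":0},{"offset":[16,90,190],"spin":0},{"offset":[25,140,200],"spin":0},{"offset":[35,190,200],"spin":0},{"offset":[40,235,200],"spin":0},{"offset":[40,272,200],"spin":0},{"offset":[40,272,200],"spin":0},{"offset":[40,272,200],"spin":0}]'
python3 - <<'E'
from meas import *
s=observe();p=capture('wrist');c=cam(p,s);save(p,'w2.png');t=capture('top');ct=cam(t);g=capture('scene');cg=cam(g);save(g,'scene2.png')
for q,z in[('rail_mouth',.01),('rail',.0),('offcut',.01),('scraper_edge',.2),('scraper',.2)]:
    for n,pp,cc in(('w',p,c),('t',t,ct),('s',g,cg)):
        for r in landmark_of(pp,q)[:2]: print(q,n,round(r['confidence'],2),np.round(r['xy'],1),onz(cc,r['xy'],z))
for n,pp,cc in(('w',p,c),('t',t,ct)):
    for r in regions_of(pp,'offcut')[:2]: print(n,'offcut',round(r['confidence'],2),rect(cc,r['mask'],.016),r['extent'])
E
```

```text
clock: 6.72
tcp_pos: [0.5817, 0.0291, 0.2184]
orientation: [1.257, 1.177, -1.258]
force: [0.5, 0.1, -1.0]
opening: 0.0257
rail_mouth w 0.97 [164.9 114.4] [0.4705 0.1115 0.01  ]
rail_mouth s 0.63 [265.6 256.5] [0.4604 0.1191 0.01  ]
rail_mouth s 0.61 [107.6 263.1] [0.6856 0.372  0.01  ]
rail w 0.69 [289.   95.6] [0.6003 0.1223 0.    ]
rail t 0.79 [228.3 210.1] [0.6026 0.1184 0.    ]
rail s 0.62 [225.3 238.9] [0.5999 0.1144 0.    ]
offcut w 0.83 [252.4  99.2] [0.5623 0.1205 0.01  ]
offcut t 0.73 [229.7 224.7] [0.5612 0.112  0.01  ]
offcut s 0.41 [234.5 245. ] [0.5484 0.1315 0.01  ]
scraper_edge t 0.87 [451.5 235. ] [ 0.5156 -0.4167  0.2   ]
scraper_edge t 0.63 [381.4 293.5] [ 0.381  -0.2556  0.2   ]
scraper_edge s 0.49 [276.5 144.9] [ 0.5999 -0.0667  0.2   ]
scraper_edge s 0.47 [388.1 211.6] [0.1943 0.0991 0.2   ]
scraper w 0.95 [275.4 280.2] [0.5792 0.0122 0.2   ]
scraper t 0.76 [405.2 296.4] [ 0.3755 -0.3085  0.2   ]
scraper t 0.69 [434.2 235.3] [ 0.5142 -0.3774  0.2   ]
scraper s 0.69 [365.2 187.3] [0.2822 0.0285 0.2   ]
scraper s 0.48 [106.9 265.4] [0.3773 0.5094 0.2   ]
w offcut 0.84 {'c': (551, 119), 'L': 56, 'W': 35, 'longaxis_deg': 3.4} [243.0, 103.2, 52.4, 45.3]
w offcut 0.67 {'c': (578, -15), 'L': 90, 'W': 58, 'longaxis_deg': 87.1} [274.5, 253.8, 55.7, 135.2]
t offcut 0.54 {'c': (553, 121), 'L': 51, 'W': 32, 'longaxis_deg': 2.1} [226.9, 227.4, 10.8, 18.1]
```

View pics/w2.png

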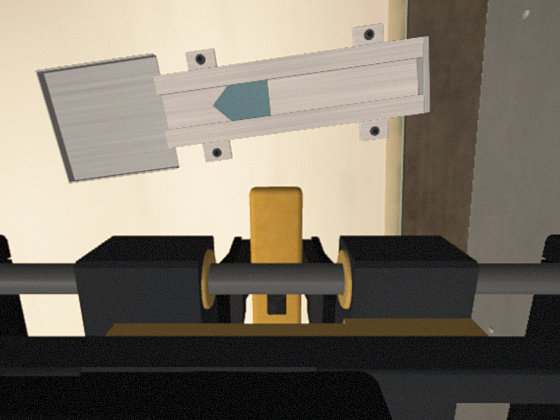

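```bash
python3 -c "
import cv2
i=cv2.imread('pics/w2.png')[20:170,140:440];cv2.imwrite('pics/w2c.png',cv2.resize(i,(780,390),interpolation=cv2.INTER_CUBIC))"
```

```text
(no output)
```

View pics/w2c.png

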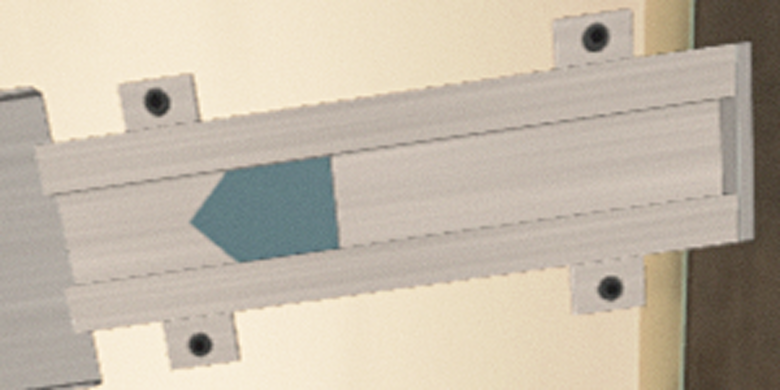

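Run:
```python
from meas import *
s=observe();c=cam(capture('wrist'),s)
f=lambda x,y,z:onz(c,(140+x/2.6,20+y/2.6),z)
P={k:f(*v) for k,v in dict(gu0=(48,193,.024),gu1=(722,97,.024),gl0=(65,286,.024),gl1=(740,195,.024),mu=(36,145,.024),ml=(78,331,.024),eu=(750,42,.024),el=(752,240,.024),rear_u=(331,155,.016),rear_l=(340,249,.016),tip=(190,222,.016)).items()}
for k,v in P.items(): print(k,(v*1000).round(1))
u=(P['gu1']-P['gu0'])+(P['gl1']-P['gl0']);print('yaw',np.degrees(np.arctan2(u[1],u[0])), 'gap mid',(P['gu0']+P['gl0'])/2*1000,(P['gu1']+P['gl1'])/2*1000)
u/=np.linalg.norm(u);n=np.array([-u[1],u[0],0])
print('gap width',n@(P['gu0']-P['gl0']),n@(P['gu1']-P['gl1']),'len',u@(P['eu']-P['mu']),u@(P['el']-P['ml']),'W',n@(P['mu']-P['ml']))
for k in('rear_u','rear_l','tip','mu','ml'):print(k,u@(P[k]-(P['mu']+P['ml'])/2)*1000-130,n@(P[k]-(P['gu0']+P['gl0'])/2)*1000)
```

```text
gu0 [471.6 130.8  24. ]
gu1 [724.3 147.7  24. ]
gl0 [472.8  96.5  24. ]
gl1 [732.5 112.9  24. ]
mu [469.7 148.   24. ]
ml [475.3  79.1  24. ]
eu [733.6 165.6  24. ]
el [737.8  96.1  24. ]
rear_u [579.1 138.2  16. ]
rear_l [580.1 103.4  16. ]
tip [522.5 117.4  16. ]
yaw 3.7151182307732564 gap mid [472.1931 113.6615  24.    ] [728.3644 130.2952  24.    ]
gap width 0.034387504603859136 0.035309987530457644 len 0.26451527460135 0.26300079908462354 W 0.06915399438682092
rear_u -22.06772384509813 17.541315493085975
rear_l -23.315351510573507 -17.252376038380326
tip -79.91832473694899 0.42787684815255805
mu -130.57744807554613 34.417256978856436
ml -129.42255192445387 -34.736737407964476
```

Rail yaw is 3.7°, the mouth is at (0.472,0.114), the glass rear edge is at rail x≈-22.5, and the sizes match the text (gap 34–35, width 69).

The fingers can't enter the gap, so the scraper has to be held tilted, blade down. I'll press its tail on the rail's side edge to tilt it about 15° in the grip.

```bash
python3 -m creep '[{"offset":[10,10,-40],"spin":4},{"offset":[22,20,-85],"spin":7.5},{"offset":[22,30,-130],"spin":7.5},{"offset":[22,38,-168],"spin":7.5},{"offset":[22,38,-168],"spin":7.5},{"offset":[22,38,-168],"spin":7.5}]'
python3 -m creep '[{"offset":[0,0,-5],"spin":0},{"offset":[0,0,-9],"spin":0},{"offset":[0,0,-11],"spin":0},{"offset":[0,0,-11],"spin":0}]' - 8
python3 -m creep '[{"offset":[0,0,-2],"spin":0},{"offset":[0,0,-3],"spin":0},{"offset":[0,0,-4],"spin":0},{"offset":[0,0,-4],"spin":0},{"offset":[0,0,-4],"spin":0}]' - 8
python3 - <<'E'
from h import *
g=capture('scene');save(g,'scene3.png');i=g['pixels'][170:290,160:340,::-1]
cv2.imwrite('pics/s3c.png',cv2.resize(i,None,fx=4,fy=4,interpolation=cv2.INTER_CUBIC))
E
```

```text
clock: 8.52
tcp_pos: [0.6048, 0.0673, 0.0521]
orientation: [1.162, 1.238, -1.16]
force: [0.3, 0.5, 0.2]
opening: 0.026
clock: 9.02
tcp_pos: [0.6037, 0.0674, 0.0395]
orientation: [1.161, 1.239, -1.162]
force: [-0.2, -1.0, -0.9]
opening: 0.0257
clock: 9.65
tcp_pos: [0.604, 0.0673, 0.0356]
orientation: [1.161, 1.239, -1.161]
force: [-0.9, -1.2, 2.2]
opening: 0.0261
```

View pics/s3c.png

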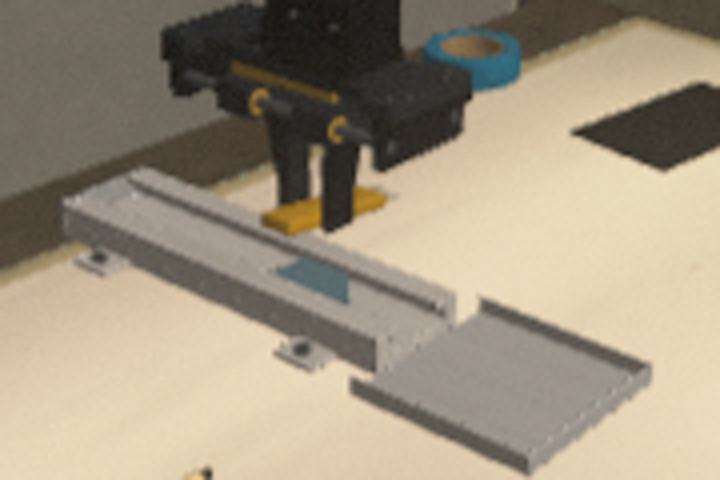

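The tail rests on the lip with a 2 N reaction. I'll lower a bit more.

```bash
python3 -m creep '[{"offset":[0,0,-1],"spin":0},{"offset":[0,0,-2],"spin":0},{"offset":[0,0,-3],"spin":0},{"offset":[0,0,-3],"spin":0},{"offset":[0,0,-3],"spin":0}]' - 8
python3 -m creep '[{"offset":[0,0,10],"spin":0},{"offset":[0,-5,50],"spin":0},{"offset":[0,-5,90],"spin":-9},{"offset":[0,-5,90],"spin":-18},{"offset":[0,-5,90],"spin":-28},{"offset":[0,0,90],"spin":-38},{"offset":[0,0,90],"spin":-48},{"offset":[0,0,90],"spin":-58},{"offset":[0,10,90],"spin":-68},{"offset":[10,20,90],"spin":-78},{"offset":[30,40,90],"spin":-87},{"offset":[50,58,90],"spin":-90},{"offset":[58,60,90],"spin":-90},{"offset":[58,60,90],"spin":-90},{"offset":[58,60,90],"spin":-90}]' - 15
python3 - <<'E'
from h import *
s=observe();print(s['joint_pos'],cv2.Rodrigues(s['orientation'])[0][:,1])
g=capture('scene');save(g,'scene4.png');c=cam(g);R=cv2.Rodrigues(s['orientation'])[0]
for q in['scraper_edge','scraper']:
  for r in landmark_of(g,q)[:4]:print(q,r['confidence'],r['xy'])
u=proj(c,s['tcp_pos']).astype(int);print(u)
i=g['pixels'][u[1]-60:u[1]+60,u[0]-60:u[0]+100,::-1]
cv2.imwrite('pics/s4c.png',cv2.resize(i,None,fx=5,fy=5,interpolation=cv2.INTER_CUBIC))
E
```

```text
clock: 10.32
tcp_pos: [0.6038, 0.0676, 0.0325]
orientation: [1.162, 1.239, -1.161]
force: [0.7, -1.2, 1.5]
opening: 0.0257
clock: 12.2
tcp_pos: [0.661, 0.1269, 0.1223]
orientation: [2.187, 0.071, -2.19]
force: [1.1, 0.5, -1.0]
opening: 0.0258
[ 7.26488106e-02  4.28729037e-01  1.48698605e+00 -1.50310466e-04
  1.22702511e+00  1.57861919e+00] [ 6.48312683e-02 -9.97896229e-01  1.50430333e-04]
scraper_edge 0.69 [388.5, 212.0]
scraper_edge 0.59 [371.3, 179.5]
scraper_edge 0.5 [221.4, 208.3]
scraper 0.69 [234.7, 242.0]
scraper 0.65 [363.5, 186.1]
scraper 0.64 [206.0, 192.8]
scraper 0.5 [396.9, 210.6]
[202 187]
```

View pics/s4c.png

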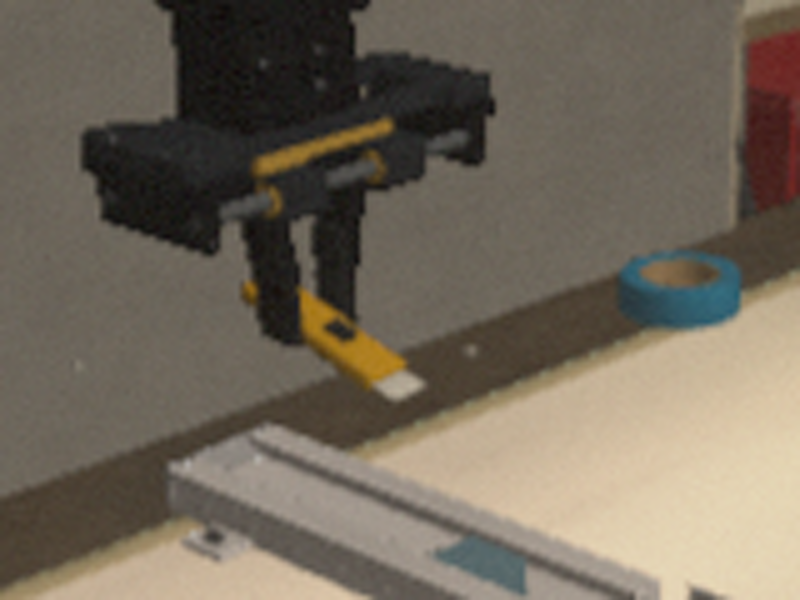

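```bash
cat > edge.py <<'E'
from h import *
def edge(s,c,uv):
    y=cv2.Rodrigues(s['orientation'])[0][:,1];K,R,t=c;d=R.T@np.linalg.inv(K)@np.array([*uv,1.]);o=-R.T@t
    return o+d*(y@(s['tcp_pos']-o))/(y@d)
E
python3 - <<'E'
from edge import *
s=observe();g=capture('scene');c=cam(g)
for uv in[(224,205.6),(221.4,208.3)]:
    e=edge(s,c,uv);d=e-s['tcp_pos'];h=-(d@[.998,.065,0]);v=-d[2];print(e,'horiz',h*1000,'below tcp',v*1000,'tilt',np.degrees(np.arctan2(v-.010,h)))
E
```

```text
[0.59107242 0.12243719 0.09437054] horiz 70.36202417644814 below tcp 28.208273079139797 tilt 14.508713204723575
[0.60000138 0.1230132  0.08481896] horiz 61.41347958120487 below tcp 37.75985063800107 tilt 24.323710434235757
```

```bash
python3 -m creep '[{"offset":[4,0,-30],"spin":0},{"offset":[5,-0.5,-55],"spin":0},{"offset":[5,-0.5,-70],"spin":0},{"offset":[5,-0.5,-73],"spin":0},{"offset":[5,-0.5,-73],"spin":0},{"offset":[5,-0.5,-73],"spin":0}]'
python3 - <<'E'
from h import *
s=observe();g=capture('scene');c=cam(g);print(s['force'],s['tcp_pos'])
for q in['scraper_edge','scraper','offcut']:
  for r in landmark_of(g,q)[:3]:print(q,round(r['confidence'],2),r['xy'])
i=g['pixels'][180:270,160:280,::-1]
cv2.imwrite('pics/s5c.png',cv2.resize(i,None,fx=6,fy=6,interpolation=cv2.INTER_CUBIC))
for h,v in((66,28),(66,32)):
  e=s['tcp_pos']+np.array([-.998*h,-.065*h,-v])/1000;print(e,(proj(c,e)-[160,180])*6)
E
```

```text
clock: 13.15
tcp_pos: [0.6677, 0.1271, 0.051]
orientation: [2.191, 0.071, -2.186]
force: [0.4, -0.4, -0.8]
opening: 0.026
[ 0.44473099 -0.37418777 -0.81180409] [0.66767221 0.12709171 0.05095734]
scraper_edge 0.63 [389.9, 209.3]
scraper_edge 0.43 [370.5, 178.0]
scraper 0.7 [364.6, 189.0]
scraper 0.69 [398.1, 210.5]
scraper 0.58 [206.7, 222.4]
offcut 0.65 [235.2, 243.7]
[0.60180421 0.12280171 0.02295734] [371.1688156  308.62902915]
[0.60180421 0.12280171 0.01895734] [371.51024767 317.46387143]
```

View pics/s5c.png

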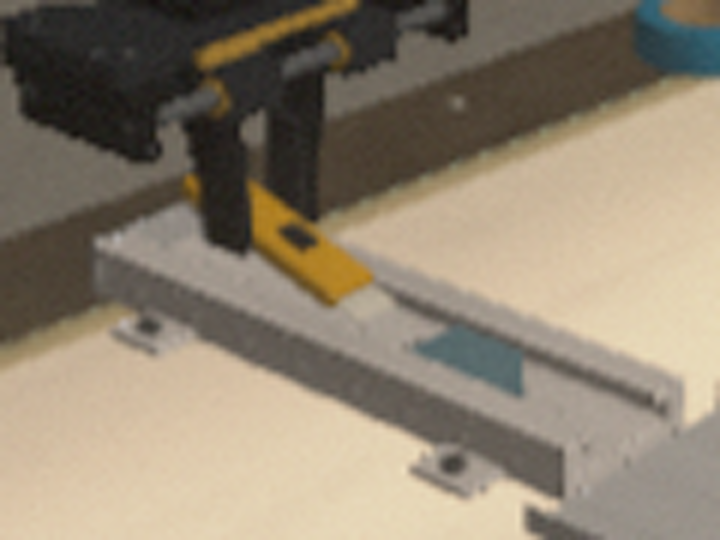

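The blade edge is at about (380,308), centred over the gap, matching the computed 28 mm below TCP. I'll lower it into the slot and push the first stretch.

```bash
python3 -m creep '[{"offset":[0,-0.5,-4],"spin":0},{"offset":[0,-0.5,-8.5],"spin":0},{"offset":[0,-0.5,-8.5],"spin":0},{"offset":[0,-0.5,-8.5],"spin":0}]'
python3 -m creep '[{"offset":[-6,-0.4,0],"spin":0},{"offset":[-12,-0.8,0],"spin":0},{"offset":[-18,-1.2,0],"spin":0},{"offset":[-24,-1.6,0],"spin":0},{"offset":[-30,-2,0],"spin":0},{"offset":[-36,-2.3,0],"spin":0},{"offset":[-42,-2.7,0],"spin":0},{"offset":[-48,-3.1,0],"spin":0},{"offset":[-48,-3.1,0],"spin":0},{"offset":[-48,-3.1,0],"spin":0}]'
python3 - <<'E'
from h import *
s=observe();g=capture('scene');c=cam(g);print(s['force'],s['tcp_pos'])
i=g['pixels'][180:270,160:280,::-1]
cv2.imwrite('pics/s6c.png',cv2.resize(i,None,fx=6,fy=6,interpolation=cv2.INTER_CUBIC))
e=s['tcp_pos']+np.array([-.998*67,-.065*67,-29])/1000;print(e,(proj(c,e)-[160,180])*6)
t=capture('top');ct=cam(t)
from meas import rect
for pp,cc in((t,ct),(g,c)):
  for r in regions_of(pp,'offcut')[:2]:print(round(r['confidence'],2),rect(cc,r['mask'],.016))
E
```

```text
clock: 13.85
tcp_pos: [0.6666, 0.1265, 0.0408]
orientation: [2.188, 0.071, -2.189]
force: [0.0, 0.3, -0.4]
opening: 0.0258
clock: 15.1
tcp_pos: [0.6189, 0.1234, 0.0412]
orientation: [2.189, 0.071, -2.188]
force: [0.8, 0.7, -1.4]
opening: 0.0259
[ 0.79391659  0.71309029 -1.36360135] [0.61891807 0.12340008 0.0411656 ]
[0.55205207 0.11904508 0.0121656 ] [463.78015359 370.69992925]
0.68 {'c': (612, 107), 'L': 125, 'W': 32, 'longaxis_deg': -12.0}
0.48 {'c': (524, 109), 'L': 54, 'W': 27, 'longaxis_deg': 3.6}
```

View pics/s6c.png

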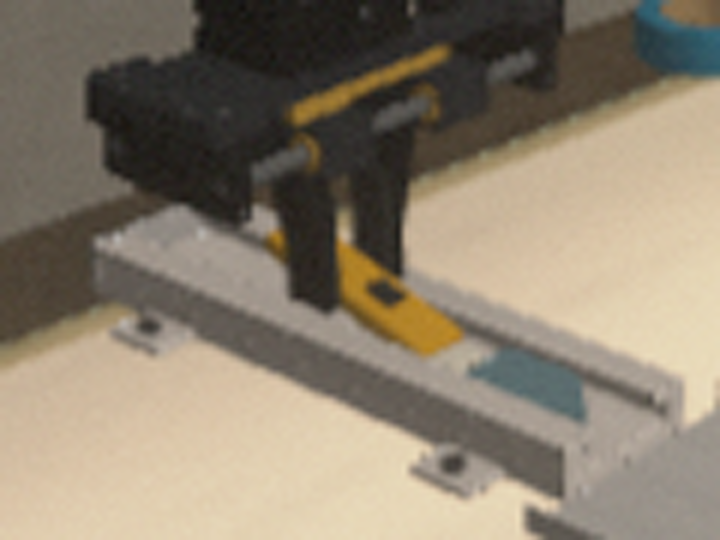

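The glass moved about 28 mm, with the blade behind its rear edge (glass edge at (470,370) in the crop). I'll push on to the mouth, slightly higher so the blade catches the tipped rear edge.

```bash
python3 -m creep '[{"offset":[-6,-0.4,0.5],"spin":0},{"offset":[-12,-0.8,1],"spin":0},{"offset":[-18,-1.2,1],"spin":0},{"offset":[-24,-1.6,1.5],"spin":0},{"offset":[-30,-2,1.5],"spin":0},{"offset":[-36,-2.3,1.5],"spin":0},{"offset":[-42,-2.7,1.5],"spin":0},{"offset":[-48,-3.1,1.5],"spin":0},{"offset":[-54,-3.5,1.5],"spin":0},{"offset":[-60,-3.9,1.5],"spin":0},{"offset":[-66,-4.3,1.5],"spin":0},{"offset":[-72,-4.7,1.5],"spin":0},{"offset":[-78,-5.1,1.5],"spin":0},{"offset":[-84,-5.5,1.5],"spin":0},{"offset":[-90,-5.8,1.5],"spin":0},{"offset":[-94,-6.1,1.5],"spin":0},{"offset":[-94,-6.1,1.5],"spin":0},{"offset":[-94,-6.1,1.5],"spin":0}]'
python3 - <<'E'
from h import *
s=observe();g=capture('scene');c=cam(g);print(s['force'],s['tcp_pos'])
i=g['pixels'][190:300,190:340,::-1]
cv2.imwrite('pics/s7c.png',cv2.resize(i,None,fx=5,fy=5,interpolation=cv2.INTER_CUBIC))
for r in landmark_of(g,'offcut')[:2]:print(round(r['confidence'],2),r['xy'],onz(c,r['xy'],.002))
E
```

```text
clock: 17.55
tcp_pos: [0.525, 0.1173, 0.0427]
orientation: [2.189, 0.071, -2.188]
force: [0.4, -0.2, 0.1]
opening: 0.0256
[ 0.35529458 -0.18358413  0.05520627] [0.52497608 0.11728989 0.04266061]
0.65 [273.9, 265.0] [0.43165607 0.1229238  0.002     ]
```

View pics/s7c.png

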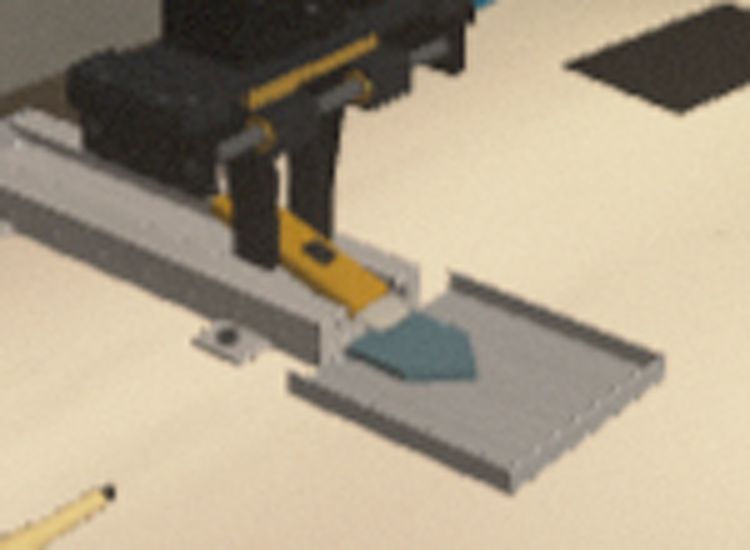

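The glass looks to be in the pan, with its rear corner near the mouth at (345,350). I'll nudge it a little further for certainty, then lift and check.

```bash
python3 -m creep '[{"offset":[-5,-0.3,0],"spin":0},{"offset":[-10,-0.6,0],"spin":0},{"offset":[-10,-0.6,0],"spin":0},{"offset":[0,0,5],"spin":0},{"offset":[10,0.6,30],"spin":0},{"offset":[10,0.6,80],"spin":0},{"offset":[10,-30,130],"spin":0},{"offset":[10,-80,160],"spin":0},{"offset":[10,-130,160],"spin":9},{"offset":[10,-180,160],"spin":18},{"offset":[10,-180,160],"spin":18},{"offset":[10,-180,160],"spin":18}]'
python3 - <<'E'
from meas import *
s=observe();g=capture('scene');c=cam(g);print(s['force'],s['tcp_pos'])
t=capture('top');ct=cam(t)
A=[]
for pp,cc in((t,ct),(g,c)):
  for r in landmark_of(pp,'offcut')[:2]:print(round(r['confidence'],2),r['xy'],onz(cc,r['xy'],.002))
  for r in regions_of(pp,'offcut')[:2]:print(round(r['confidence'],2),rect(cc,r['mask'],.008))
a=cv2.resize(g['pixels'][230:300,220:340,::-1],(480,280),interpolation=cv2.INTER_CUBIC)
b=cv2.resize(t['pixels'][230:310,190:270,::-1],(280,280),interpolation=cv2.INTER_CUBIC)
cv2.imwrite('pics/c8.png',np.hstack([a,b]))
E
```

```text
clock: 19.15
tcp_pos: [0.5352, -0.0627, 0.2028]
orientation: [2.016, 0.384, -2.015]
force: [-0.7, 0.3, -0.4]
opening: 0.0257
[-0.6949  0.2898 -0.357 ] [ 0.5352 -0.0627  0.2028]
0.45 [229.5, 265.9] [0.4525 0.1093 0.002 ]
0.56 {'c': (448, 119), 'L': 45, 'W': 29, 'longaxis_deg': 2.1}
0.54 [272.3, 263.7] [0.4378 0.1214 0.002 ]
0.64 {'c': (443, 113), 'L': 59, 'W': 48, 'longaxis_deg': -1.5}
```

View pics/c8.png

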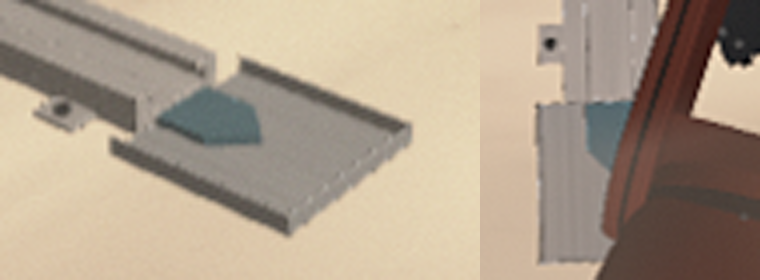

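Run:
```python
from meas import *
from scipy.optimize import minimize
g=capture('scene');c=cam(g);m=regions_of(g,'offcut')[0]['mask']
h=cv2.cvtColor(g['pixels'],cv2.COLOR_RGB2HSV);mm=((g['pixels'][...,2].astype(int)-g['pixels'][...,0])>12)&cv2.dilate(m.astype(np.uint8),np.ones((9,9))).astype(bool)
print(m.sum(),mm.sum())
pts=np.array([(18,22),(18,-22),(-18,-22),(-40,0),(-18,22)],float)/1000
a=np.radians(3.715);u=np.array([np.cos(a),np.sin(a)]);n=np.array([-u[1],u[0]]);M=np.array([.4722,.1137])
def sil(p,tilt):
    x,y,w=p;P=[]
    for z in(0,.006):
        for q in pts:
            X=q[0]*np.cos(w)-q[1]*np.sin(w);Y=q[0]*np.sin(w)+q[1]*np.cos(w)
            zz=.002+z+tilt*(q[0]+.040); rx=x+X;ry=y+Y
            W=M+u*rx+n*ry;P.append(proj(c,[*W,zz]))
    H=cv2.convexHull((np.array(P)*16).astype(np.int32));k=np.zeros((420*1,560),np.uint8);cv2.fillConvexPoly(k,H,1,cv2.LINE_8,4);return k.astype(bool)
for nm,mk in(('net',m),('colour',mm)):
  for tilt in(0,.07,.138):
    best=max((((sil((x,y,w),tilt)&mk).sum()/(sil((x,y,w),tilt)|mk).sum()),x,y,w) for x in np.arange(-.03,-.001,.002) for y in np.arange(-.01,.011,.002) for w in(-.15,-.1,-.05,0,.05,.1,.15))
    print(nm,tilt,np.round(best,3))
```

```text
237 208
net 0 [ 0.8   -0.018 -0.006 -0.1  ]
net 0.07 [ 0.745 -0.018 -0.002  0.   ]
net 0.138 [ 0.704 -0.018  0.002  0.05 ]
colour 0 [ 0.707 -0.018 -0.006 -0.1  ]
colour 0.07 [ 0.656 -0.024 -0.002 -0.1  ]
colour 0.138 [ 0.619 -0.018  0.     0.15 ]
```

The flat pose fits best, with the origin at rail x≈-148. I'll return the scraper over the mat.

```bash
python3 -m creep '[{"offset":[5,-30,0],"spin":9},{"offset":[10,-60,0],"spin":18},{"offset":[15,-90,0],"spin":28},{"offset":[18,-120,0],"spin":38},{"offset":[18,-150,0],"spin":48},{"offset":[18,-179,-30],"spin":57},{"offset":[18,-179,-80],"spin":64},{"offset":[18,-179,-130],"spin":64},{"offset":[18,-179,-155],"spin":64},{"offset":[18,-179,-165],"spin":64},{"offset":[18,-179,-165],"spin":64}]' - 8
python3 -m creep '[{"offset":[0,0,-4],"spin":0},{"offset":[0,0,-7],"spin":0},{"offset":[0,0,-10],"spin":0},{"offset":[0,0,-13],"spin":0},{"offset":[0,0,-15],"spin":0},{"offset":[0,0,-17],"spin":0},{"offset":[0,0,-18],"spin":0},{"offset":[0,0,-18],"spin":0},{"offset":[0,0,-18],"spin":0}]' - 5
```

```text
clock: 20.92
tcp_pos: [0.5528, -0.2415, 0.0375]
orientation: [1.264, 1.173, -1.264]
force: [0.3, -0.5, 0.3]
opening: 0.0258
clock: 22.05
tcp_pos: [0.5526, -0.2417, 0.0194]
orientation: [1.264, 1.173, -1.264]
force: [-0.5, -0.5, -0.0]
opening: 0.0257
```

Release: open slowly, then rise straight up, then look.

```bash
python3 -m creep '[{"offset":[0,0,0],"spin":0},{"offset":[0,0,0],"spin":0},{"offset":[0,0,0],"spin":0},{"offset":[0,0,0],"spin":0}]' 60
python3 -m creep '[{"offset":[0,0,0],"spin":0},{"offset":[0,0,20],"spin":0},{"offset":[0,0,60],"spin":0},{"offset":[0,0,110],"spin":0},{"offset":[0,0,160],"spin":0},{"offset":[0,0,180],"spin":0},{"offset":[0,0,180],"spin":0}]'
python3 - <<'E'
from meas import *
s=observe();p=capture('wrist');save(p,'w9.png');c=cam(p,s)
for r in regions_of(p,'scraper')[:3]:print('scraper',round(r['confidence'],2),rect(c,r['mask'],.012),r['extent'])
for r in regions_of(p,'mat')[:1]:print('mat',rect(c,r['mask'],.003))
for q in('scraper','scraper_edge'):
  for r in landmark_of(p,q)[:3]:print(q,round(r['confidence'],2),onz(c,r['xy'],.005))
t=capture('top');ct=cam(t)
for q,z in(('offcut',.008),('scraper',.012),('tape_roll',.02),('glass_cutter',.01),('pencil',.005)):
  for r in regions_of(t,q)[:1]:print('top',q,round(r['confidence'],2),rect(ct,r['mask'],z))
  print([onz(ct,r['xy'],.005).round(3) for r in landmark_of(t,q)[:1]])
a=cv2.resize(t['pixels'][230:310,190:270,::-1],(300,300),interpolation=cv2.INTER_CUBIC)
b=cv2.resize(p['pixels'][80:300,180:400,::-1],(300,300),interpolation=cv2.INTER_CUBIC)
cv2.imwrite('pics/c9.png',np.hstack([a,b]))
E
```

```text
clock: 22.55
tcp_pos: [0.5527, -0.2417, 0.0196]
orientation: [1.264, 1.173, -1.264]
force: [0.7, -0.9, 0.3]
opening: 0.056
clock: 23.42
tcp_pos: [0.5537, -0.2423, 0.2019]
orientation: [1.264, 1.169, -1.262]
force: [0.2, -0.8, 0.5]
opening: 0.0599
scraper 0.84 {'c': (521, -389), 'L': 32, 'W': 27, 'longaxis_deg': -68.3} [258.6, 313.4, 28.3, 21.5]
scraper 0.67 {'c': (551, -256), 'L': 106, 'W': 28, 'longaxis_deg': 85.9} [275.6, 198.9, 28.9, 97.6]
mat {'c': (553, -255), 'L': 146, 'W': 90, 'longaxis_deg': 85.6}
scraper 0.61 [ 0.5488 -0.2553  0.005 ]
scraper_edge 0.68 [ 0.5469 -0.3131  0.005 ]
top offcut 0.66 {'c': (443, 112), 'L': 55, 'W': 42, 'longaxis_deg': 2.0}
[array([0.455, 0.108, 0.005])]
top scraper 0.63 {'c': (552, -217), 'L': 29, 'W': 27, 'longaxis_deg': -89.0}
[array([ 0.374, -0.351,  0.005])]
top tape_roll 0.83 {'c': (733, -220), 'L': 81, 'W': 71, 'longaxis_deg': -32.9}
[array([ 0.73 , -0.221,  0.005])]
top glass_cutter 0.66 {'c': (454, 350), 'L': 124, 'W': 14, 'longaxis_deg': -86.1}
[array([0.459, 0.337, 0.005])]
top pencil 0.46 {'c': (692, 376), 'L': 150, 'W': 9, 'longaxis_deg': -69.8}
[array([0.708, 0.363, 0.005])]
```

View pics/c9.png

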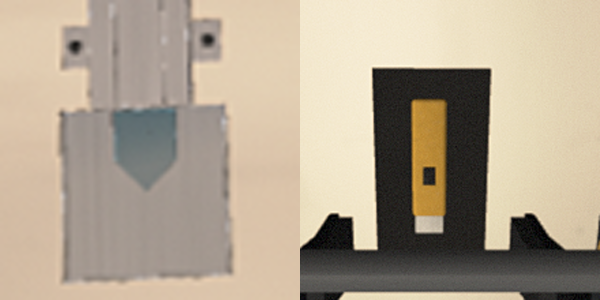

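The scraper lies flat on the mat with its slider up. The glass is fully visible in the pan at crop (147,150) with its rear edge by the mouth. I'll take two closer wrist views to confirm that rear edge is down.

```bash
cat > fit.py <<'E'
from meas import *
import pickle,sys
s=observe();p=capture('wrist');save(p,sys.argv[1]+'.png')
r=regions_of(p,'offcut');r=[x for x in r if x['extent'][1]<230]
print([ (x['confidence'],x['extent']) for x in r][:2])
pickle.dump((cam(p,s),r[0]['mask']),open(sys.argv[1]+'.pkl','wb'))
E
python3 -m creep '[{"offset":[-20,40,0],"spin":0},{"offset":[-40,80,0],"spin":0},{"offset":[-60,120,0],"spin":0},{"offset":[-80,160,0],"spin":0},{"offset":[-100,200,0],"spin":0},{"offset":[-113,235,0],"spin":0},{"offset":[-113,255,-30],"spin":0},{"offset":[-113,255,-30],"spin":0},{"offset":[-113,255,-30],"spin":0}]'; python3 fit.py va
python3 -m creep '[{"offset":[0,35,0],"spin":0},{"offset":[0,70,0],"spin":0},{"offset":[0,70,0],"spin":0},{"offset":[0,70,0],"spin":0}]'; python3 fit.py vb
python3 - <<'E'
from meas import *
import pickle
from scipy.optimize import minimize
V=[pickle.load(open(n+'.pkl','rb')) for n in('va','vb')]
pts=np.array([(18,22),(18,-22),(-18,-22),(-40,0),(-18,22)],float)/1000
a=np.radians(3.715);u=np.array([np.cos(a),np.sin(a)]);n=np.array([-u[1],u[0]]);M=np.array([.4722,.1137])
def cost(p,tilt):
    x,y,w=np.array(p)*[.001,.001,.01];o=0
    for c,mk in V:
        P=[]
        for z in(0,.006):
            for q in pts:
                X=q[0]*np.cos(w)-q[1]*np.sin(w);Y=q[0]*np.sin(w)+q[1]*np.cos(w)
                P.append(proj(c,[*(M+u*(x+X)+n*(y+Y)),.002+z+tilt*(q[0]+.04)]))
        k=np.zeros((420,560),np.uint8);cv2.fillConvexPoly(k,cv2.convexHull((np.array(P)*16).astype(np.int32)),1,cv2.LINE_8,4)
        o-=(k.astype(bool)&mk).sum()/(k.astype(bool)|mk).sum()/2
    return o
for t in(-.05,0,.05,.1,.138):
    r=min((minimize(cost,[-18,y0,0],args=(t,),method='Nelder-Mead',options=dict(initial_simplex=[[-18,y0,0],[-24,y0,0],[-18,y0+5,0],[-18,y0,8]])) for y0 in(-5,0)),key=lambda r:r.fun)
    print(t,round(-r.fun,3),r.x.round(1))
i=[cv2.imread(f'pics/{k}.png')[20:240,150:390] for k in('va','vb')]
cv2.imwrite('pics/c10.png',cv2.resize(np.hstack(i),(800,366),interpolation=cv2.INTER_CUBIC))
E
```

```text
clock: 25.35
tcp_pos: [0.4402, 0.0128, 0.1703]
orientation: [1.264, 1.172, -1.264]
force: [-0.1, -0.2, 0.5]
opening: 0.06
[(0.73, [273.0, 85.8, 66.4, 60.9])]
clock: 25.95
tcp_pos: [0.4403, 0.0825, 0.1701]
orientation: [1.264, 1.172, -1.264]
force: [0.5, 0.2, -0.5]
opening: 0.0601
[(0.87, [279.2, 164.8, 60.3, 51.1])]
-0.05 0.966 [-20.4  -1.3   1.6]
0 0.955 [-20.4  -1.2   0.4]
0.05 0.946 [-20.6  -1.3   0.5]
0.1 0.934 [-20.9  -1.5   0.6]
0.138 0.926 [-21.   -1.2   2.6]
```

```bash
python3 -c "
from bench import *
print(finish_job())"
```

```text
the job is handed in; nothing more can be done
None
```

The glass offcut is out of the slot and in the catch pan, the scraper is back on the mat, and I handed the job in at about 26 s (no verdict is reported).

**What I did:** I took the leftmost scraper and tilted it about 15° in the grip by pressing its tail on the rail's edge. With the blade in the slot behind the glass, I pushed the glass out of the open end. I then laid the scraper back on the mat and let go.

**Last checks:**
- **Offcut:** all of its outline shows in the pan, with its origin at about rail x = -150 mm. Outline fits to the scene picture and to two wrist pictures favoured lying flat over leaning on the mouth. The wrist fit was not sharp: overlap 0.955 flat, 0.926 leaning, and 0.966 at a slight tilt the other way (-0.05 rad). I could not view the last close-up, because the 12-picture limit was reached.
- **Scraper:** slider up and parallel to the mat, its middle within about 2 mm of the mat's middle.
- **Bystanders:** the tape roll, glass cutter and pencil measured within about 8 mm of where they were at the start, which I take as measurement noise.
- **Scraper height:** the two-view height came out at 10 mm, against 3 mm expected on the mat. I put this down to noise, and the grasp worked as planned.

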